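# Move a cuvette to the cell holder with self-closing forceps

### The arm

A 7-joint arm with a two-finger parallel gripper is mounted at the origin on the work surface. World frame = base frame: x ahead of the robot, y to its left, z up, the work surface at z = 0. Lengths are in m, angles in rad, forces in N, time in s.
With the tool pointing down it reaches from about 0.425 to 0.925 m from the base axis. Payload 6.8 kg.
Tool frame: the origin (TCP) lies on the centre line of the jaws, within the pads' length; the fingertips stand 8 mm ahead of it and the grasp point (between the pads) lies 11 mm behind it (bot.tips_ahead is the distance from the TCP to the fingertips, in m); z points along the fingers, y is the line along which they close (so a half turn about z gives the same grasp; the last joint's range is limited). The gripper opens to 85 mm and grips with 20 to 120 N. Pads are 22 mm wide; open, the fingers measure 114 mm over their backs; the gripper's body (76 mm by 85 mm) begins 54 mm behind the grasp point. The pads swing forward as they close: fully open they stand 13 mm farther back than shut.
Start: joints at [-1.301, 0.477, 0.022, 1.555, -0.011, 1.109, -0.083], TCP at [0.249, 0.627, 0.239] pointing down, gripper open.
Joint ranges: [-2.96, 2.96], [-0.34, 2.1], [-1.41, 1.46], [0.24, 2.44], [-1.37, 4.51], [0.17, 1.92], [-2.96, 2.96]. Speed limits (rad/s): [2.39, 2.39, 3.14, 3.14, 3.14, 3.14, 3.14].

### API

Orientations are given as a unit quaternion [w, x, y, z].
In Python, from station import bot gives the robot as it stands.
- The arm moves only by the tool send_rows, never from a script. Its argument "deltas" is text: rows parted by semicolons, each of 4 numbers parted by spaces: the shift along the tool's x, y, z in m, then the turn about the tool's z in degrees. In form: x y z spin; .... A call has 1 to 5 rows; each row is the pose to reach, as a shift and turn from the pose commanded when the call began, along the tool's axes at that moment; what a row does not reach only later rows make up. A row lasts 1/10 s, in which the tool goes at most 50 mm and 8.59 degrees, less where a joint would pass 70% of its speed; a pose out of reach is approached as far as the arm can. A call with a gripper value outside its range is refused whole. "claw" is the opening, from 0 (shut) to 1 (fully open), set as the call begins (left out, the last holds). The fingers move at their own pace and stop on an object; "force" is the grip in N (left out, the last holds). Time passes only in rows, so rows that repeat a pose let the fingers close. It gives the time, the measured TCP pose, the force, the opening and the grip force at its end, in the units of the state.
- bot.get_obs(): the state, without advancing time (a new reading comes with each control period).
- bot.read_camera(name): name is "scene" or "top" or "wrist"; returns a dict with "img" (384x512x3 uint8, red, green, blue), "depth" (384x512 float32, m along the optical axis (not along the pixel's ray), 0 where there is no reading), "fx", "fy", "cx", "cy" (pixels), "dist_coeffs" ([k1, k2, p1, p2, k3] as OpenCV has them; the pictures are not rectified), "camera_from_world" (4x4, takes a point from world to camera coordinates). Camera axes: x right, y up, looking along -z (the intrinsics and any distortion apply to the point x, -y, -z); pixel columns grow to the right and rows downward; lengths in m; the calibration is good to about 2 mm. A picture is of the moment at which its call begins.
- bot.hand_in(): hands the job in; it is judged then, once.
Trained networks look in a picture, given as the dict that the camera call returned (one of the last four; its "shot" number tells which), for a name from the list of things; names that differ only in an ending like _2 or _b are one class to them, and where a whole thing is asked for, a point or a joint stands for the part that bears it (a point fixed in the world has none). Each returns a list of dicts, best first, with "confidence" (0 to 1); they miss things now and then, are a little off and sometimes report something else, mostly with a low value. They report only what shows in the picture. A call takes as long as a camera call. They do not tell look-alikes from the thing itself.
- bot.masks_of(picture, query): "mask" (384x512 bool, what is visible of it).
- bot.landmark_of(picture, query): "xyz" ([x, y, z] in m, in world coordinates, good to about 4 mm: a listed point, or the origin of a listed thing).
The state is a dict: "t": time; "q": joint angles; "joint_vel": joint speeds; "joint_torque": joint torques, N m; "eef_pos": TCP position; "tool_rot": TCP orientation; "contact_force": force on the tool from outside, world axes, zero at the start; "torque": the same for the moment, N m; "gripper_width": opening from 0.0 (shut) to 1.0 (fully open); "grasp_force": force on a finger pad.
Only numpy, scipy, OpenCV 4.12 (cv2) and the standard library are available. Lean on these libraries where they do the work, as an engineer would, in place of code of your own. Each camera call takes 0.05 s, during which the arm holds its last target. There are 200 camera calls.

### The job

Squeeze the self-closing forceps open to take them off their post, fit them right down over the open cuvette in the rack with the jaws on its two frosted sides, and let go so that they clamp it by themselves. Then lift the forceps by the heel and lower the cuvette gently into the well of the cell holder, clear windows facing the beam ports, until you feel it stand on the well's floor; the floor's depth is not known beforehand. Let go and leave the forceps clamped on the cuvette; never touch the cuvette with the fingers, press it hard, drop it in, or shift the stoppered cuvette or the bottles.

Things in the scene. Friction and masses are not known exactly. Their poses are not given: they have to be found in the camera images.
- forceps: Upright steel self-closing (cross-lock) forceps, 92 mm tall, 80 g. Origin between the jaws at their lower edge; z up along the forceps, y the line along which jaws and handles move. Two flat jaws (12 mm wide in x, 4 mm thick, z 0 to 12 mm) clamp in y by a spring, about 8 N each; squeezing the handles opens them to 24.5 mm. At the start they clamp the post.
- handles (a point): On the axis 50 mm above the forceps' origin, between the two handle plates (20 mm wide in x, z 34 to 60 mm), which measure 44 mm in y over their outer faces when clamping, 32 mm when fully squeezed (jaws as much wider apart; a stop ends it; 12 N per handle). Fingertips may go down to 36 mm above the origin; the heel then stands between the fingers.
- heel (a point): On the axis 80 mm above the forceps' origin, in the rigid heel block (16 mm in x, 14 mm in y, z 62 to 92 mm). Gripping it does not open the jaws. Keep the fingertips above the tops of the handles (60 mm over the origin) when gripping it in y.
- stop (a point): Centre of the underside of the forceps' fixed stop, 14 mm above their origin: it comes to rest on top of what stands between the jaws.
- post: Fixed storage post: grey foot 90 x 90 x 12 mm with an upright blade 12 mm (x) by 12.5 mm (y), top 60 mm above the table; origin on the table. At the start the forceps stand on it, jaws clamped on the blade, stop on its top, axes parallel to the post's.
- cuvette: The open cuvette: square cell 12.5 x 12.5 x 45 mm, about 20 g, no stopper; origin at the centre of its underside, z up. Its +y and -y sides are frosted white, +x and -x are clear windows. It stands with 0.75 mm play a side in a well of the rack 22 mm deep, 23 mm showing.
- rim (a point): Centre of the cuvette's top, 45 mm above its origin.
- spare: Another cuvette of the same size with a round white stopper (16 mm wide, total height 55 mm), in another well of the rack. Leave alone.
- rack: Fixed white rack 190 (x) x 50 (y) x 45 mm high, origin on the table at its centre, with three square wells 22 mm deep at x = -60, 0 and 60 mm. The cuvettes' sides are parallel to its own.
- holder: Fixed dark cell holder: block 70 x 70 x 50 mm high on a plate 130 x 100 x 8 mm, origin on the table at its centre. Round aluminium beam ports on its +x and -x sides, 13 to 39 mm high, reach 51 mm from the centre. In its top a square well 14.5 mm wide with a 2 mm chamfer, sides along x and y; the well's floor lies at an unknown depth, 14 to 28 mm below the top.
- mouth (a point): Centre of the mouth of the holder's well, at the top of the block, 50 mm above the table.
- bottle_a: Bystander: glass bottle with blue cap, 60 mm wide, 115 mm high; origin under its centre.
- bottle_b: Bystander: smaller glass bottle with blue cap, 52 mm wide, 95 mm high; origin under its centre.
There are look-alikes about, which are no part of the job. There is more than one size of the forceps; the job needs the middle-sized.

How it is judged:
On the way, in this order (a step that is already met when the one before it is completed fails the run):
1. forceps clamp the cuvette by themselves, fitted right down over it, the fingers off them (distance between stop and rim below 0.007 m and z of rim in the frame of stop above -0.004 m and angle between the y axis of forceps and the y axis of cuvette, either way round below 0.25 rad and contact force between forceps and cuvette above 6 N and contact force between the fingers and forceps below 0.5 N), for 0.1 s.
2. cuvette lifted out of the rack in the forceps, the fingers holding the forceps (distance between stop and rim below 0.007 m and z of rim in the frame of stop above -0.004 m and angle between the y axis of forceps and the y axis of cuvette, either way round below 0.25 rad and contact force between forceps and cuvette above 6 N and distance of cuvette from where it was at the start of the episode above 0.05 m and contact force between the fingers and forceps above 2 N), for 0.1 s.
3. cuvette stood on the floor of the holder's well while the forceps are still held (distance between stop and rim below 0.007 m and z of rim in the frame of stop above -0.004 m and angle between the y axis of forceps and the y axis of cuvette, either way round below 0.25 rad and contact force between forceps and cuvette above 6 N and z of cuvette in the frame of mouth below -0.012 m and horizontal distance between cuvette and mouth below 0.004 m and contact force between cuvette and holder above 0.5 N and contact force between the fingers and forceps above 2 N and linear speed of cuvette below 0.01 m/s), for 0.1 s.
At the end, for the whole second after the job is handed in: Cuvette at rest on the holder, underside over 12 mm below the mouth, within 4 mm of its axis, tilt under 0.2 rad, frosted sides within 0.2 rad of the holder's y. Forceps released, at rest, clamped on it (over 6 N), stop within 7 mm of the rim and at most 4 mm above it (distance between stop and rim below 0.007 m and z of rim in the frame of stop above -0.004 m and angle between the y axis of forceps and the y axis of cuvette, either way round below 0.25 rad and contact force between forceps and cuvette above 6 N and z of cuvette in the frame of mouth below -0.012 m and horizontal distance between cuvette and mouth below 0.004 m and angle between cuvette's own z axis and vertical below 0.2 rad and angle between the y axis of cuvette and the y axis of holder, either way round below 0.2 rad and contact force between cuvette and holder above 0.2 N and linear speed of cuvette below 0.02 m/s and linear speed of forceps below 0.03 m/s); the robot touches nothing.
It fails at once if the fingers touch the cuvette (contact force between the fingers and cuvette above 0.3 N).
It fails at once if the cuvette is pressed into the rack or the holder with more than 25 N (contact force between cuvette and rack above 25 N or contact force between cuvette and holder above 25 N).
It fails at once if the cuvette is dropped: it moves faster than 0.18 m/s in the mouth or well of the holder (horizontal distance between cuvette and mouth below 0.01 m and z of cuvette in the frame of mouth below 0 m and linear speed of cuvette above 0.18 m/s).
It fails at once if a bystander (the stoppered cuvette or a bottle) is shifted by more than 15 mm (distance of any of spare, bottle_a, bottle_b from where it was at the start of the episode above 0.015 m).
It also fails if it takes over 72 s, if anything falls off the work surface, if the arm or the gripper's body presses on something with over 40 N, if the wrist force passes 120 N, or if a joint passes its speed limit or range.

## Working session

There is one attempt and no reset: what is moved stays moved. The work goes in short steps, Python scripts to look and compute and a tool call to move; the robot and the scene stay as the last step left them, time stands still between calls to the robot, and variables do not carry over. Pictures are saved under pics/ and viewed, at most 13 in all, crops included, and the job is handed in when it is done.

Besides the shell and the picture viewer there is one more tool, called after "Request:" as name(argument=value, ...) on one line, values as JSON. send_rows: Moves the arm, as the interface text tells. Its arguments: {"type":"object","properties":{"deltas":{"type":"string"},"claw":{"type":"number"},"force":{"type":"number"}},"required":["deltas"]}

```bash
mkdir -p pics; ls; python3 - <<'E'
from station import bot
import cv2,numpy as np
o=bot.get_obs();print(o)
ims=[]
for n in("scene","top"):
    p=bot.read_camera(n);ims.append(p["img"])
    cv2.imwrite(f"pics/{n}0.png",cv2.cvtColor(p["img"],cv2.COLOR_RGB2BGR))
    for q in["forceps","handles","heel","stop","post","cuvette","rim","spare","rack","holder","mouth","bottle_a"]:
        print(n,q,[(np.round(d["xyz"],4).tolist(),round(d["confidence"],2)) for d in bot.landmark_of(p,q)])
E
```

```text
pics
{'t': 0.0, 'q': array([-1.30112474,  0.47779986,  0.02234904,  1.55646198, -0.01149196,
        1.10933078, -0.08310109]), 'joint_vel': array([ 3.35558785e-04, -8.32289696e-04, -2.28126907e-05, -4.70873739e-04,
       -1.30444359e-04,  1.14175893e-03, -1.68783929e-03]), 'joint_torque': array([-2.83004838e-04, -5.96442747e+01,  1.60804007e+00, -2.81188130e+01,
        1.25383178e-02,  9.26323322e-03,  3.42602482e-05]), 'eef_pos': array([0.24877669, 0.62684503, 0.23832163]), 'tool_rot': array([-1.00921079e-04,  1.87756821e-01,  9.82215099e-01, -9.30346998e-04]), 'contact_force': array([1.19500487, 0.01947899, 0.11834425]), 'torque': array([ 0.02162558, -0.03514043, -0.04622675]), 'grasp_force': 0.0, 'gripper_width': 0.9968699874287369}
scene forceps [([0.5619, 0.2479, 0.0016], 0.93), ([0.4467, 0.2556, 0.0442], 0.79), ([0.3989, 0.3586, 0.0009], 0.61)]
scene handles [([0.5638, 0.2519, 0.0685], 0.85), ([0.7268, 0.1587, 0.0015], 0.57), ([0.443, 0.2518, 0.0955], 0.52), ([0.3953, 0.3562, 0.0378], 0.47), ([0.4405, 0.2583, 0.0614], 0.42)]
scene heel [([0.4434, 0.2538, 0.1255], 0.79), ([0.
[... 1041 characters left out ...]
3, 0.3607, 0.0556], 0.65)]
top stop [([0.5613, 0.249, 0.0171], 0.71), ([0.446, 0.2541, 0.0565], 0.66), ([0.395, 0.3571, 0.0126], 0.6)]
top post [([0.4444, 0.2561, -0.0021], 0.6)]
top cuvette [([0.5278, -0.2824, 0.046], 0.62), ([0.5525, 0.0477, 0.0218], 0.43)]
top rim [([0.5575, 0.0499, 0.0722], 0.37)]
top spare [([0.6176, 0.0615, 0.0269], 0.54), ([0.5559, 0.0516, 0.0696], 0.38), ([0.447, 0.2524, 0.0458], 0.33)]
top rack [([0.5547, 0.0451, 0.002], 0.57)]
top holder [([0.528, -0.2843, -0.0024], 0.64), ([0.5551, 0.0495, 0.0223], 0.19)]
top mouth [([0.5275, -0.2865, 0.0457], 0.96), ([0.4445, 0.2513, 0.0446], 0.37)]
top bottle_a [([0.7218, 0.1522, 0.0004], 0.79), ([0.7201, -0.14, -0.0008], 0.58)]
```

```bash
python3 -c "
import cv2
for n in('scene','top'):
    im=cv2.imread(f'pics/{n}0.png');cv2.imwrite(f'pics/{n}0b.png',cv2.resize(im,(800,600)))"
```

```text
(no output)
```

View pics/scene0b.png

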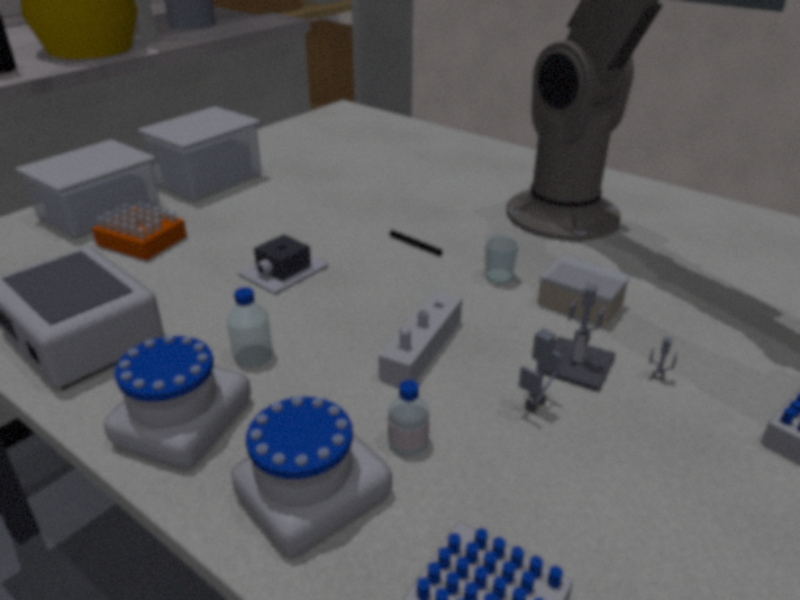

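View pics/top0b.png

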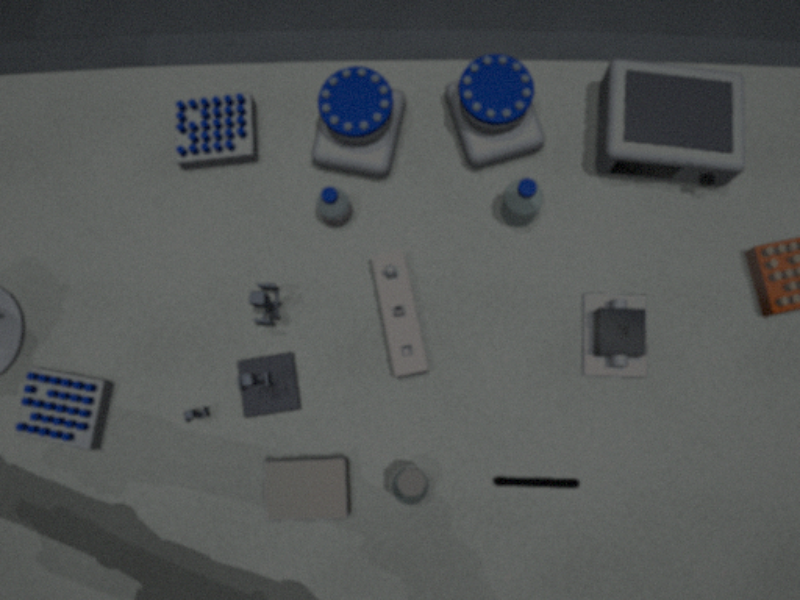

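The scene view shows three forceps: large at (540,375), middle-sized on its post at (585,335) and small at (662,360). The rack is at (423,340) and the holder at (283,258). In the top view the post foot is at (270,384), the cuvette in the rack's middle well at (399,311) and the holder at (617,332). Next I measure yaws from depth and masks.

```bash
cat > h.py <<'E'
from station import bot
import cv2,numpy as np
from scipy.spatial.transform import Rotation as Ro
def cloud(p):
    h,w=p["depth"].shape
    u,v=np.meshgrid(np.arange(w),np.arange(h))
    K=np.array([[p["fx"],0,p["cx"]],[0,p["fy"],p["cy"]],[0,0,1.]])
    n=cv2.undistortPoints(np.stack([u,v],-1).reshape(-1,1,2).astype(np.float64),K,np.array(p["dist_coeffs"],float)).reshape(h,w,2)
    d=p["depth"];c=np.stack([n[...,0]*d,-n[...,1]*d,-d,np.ones_like(d)],-1)
    W=(c@np.linalg.inv(p["camera_from_world"]).T)[...,:3]
    W[d<=0]=np.nan
    return W
def yaw(pts):
    (c,s,a)=cv2.minAreaRect((pts[:,:2]*1000).astype(np.float32));return np.round(c,1),np.round(s,1),round(a,2)
def pose():
    o=bot.get_obs();q=o["tool_rot"];R=Ro.from_quat(np.r_[q[1:],q[0]]).as_matrix()
    return o,np.array(o["eef_pos"]),R
def yawtool(R): return np.degrees(np.arctan2(R[1,1],R[0,1]))
def go(target,ydir_deg=None):
    "delta in tool axes to world target; spin so tool y is along ydir (mod 180)"
    o,p,R=pose();d=R.T@(np.array(target)-p);s=0
    if ydir_deg is not None:
        s=-((ydir_deg-yawtool(R)+90)%180-90)  # tool z down
    print("t",round(o["t"],2),"tcp",p.round(4),"ytool",round(yawtool(R),2),"-> delta",d.round(4),"spin",round(s,2),"norm",np.linalg.norm(d).round(3))
def save(p,name,crop=None,f=1):
    im=p["img"]
    if crop:im=im[crop[1]:crop[3],crop[0]:crop[2]]
    cv2.imwrite(f"pics/{name}.png",cv2.cvtColor(cv2.resize(im,None,fx=f,fy=f,interpolation=cv2.INTER_CUBIC),cv2.COLOR_RGB2BGR))
E
python3 - <<'E'
from h import *
p=bot.read_camera("top");W=cloud(p)
for q,z0,z1 in(("rack",.038,.05),("holder",.043,.056),("holder",.003,.014),("post",.006,.018)):
    m=bot.masks_of(p,q)[0]["mask"];P=W[m];P=P[(P[:,2]>z0)&(P[:,2]<z1)];print(q,len(P),np.median(P[:,2]),yaw(P))
p=bot.read_camera("wrist");T=np.linalg.inv(p["camera_from_world"]);print("wristcam",T.round(3),p["fx"])
o,e,R=pose();print("cam in tool",(R.T@(T[:3,3]-e)).round(3),(R.T@T[:3,:3]).round(3))
go([.444,.30,.26],90)
E
```

```text
rack 1557 0.044013948672097625 (array([554.4,  52.6]), array([190.3,  49.9]), 12.03)
holder 862 0.048453541330274574 (array([ 525.8, -282.5]), array([72. , 69.1]), 89.81)
holder 976 0.006946999314198288 (array([ 525.7, -282.7]), array([101.3, 130.2]), 88.32)
post 3 0.008511916855560298 (array([458.3, 282.5]), array([37.6,  2.7]), 87.06)
wristcam [[ 0.369 -0.891 -0.266  0.182]
 [ 0.929  0.354  0.106  0.653]
 [-0.    -0.286  0.958  0.375]
 [ 0.     0.     0.     1.   ]] 272.1920225767903
cam in tool [ 0.072 -0.001 -0.135] [[-0.     0.958  0.286]
 [ 1.     0.     0.   ]
 [ 0.     0.286 -0.958]]
t 1.6 tcp [0.249  0.6274 0.2393] ytool 68.35 -> delta [-0.302  -0.2324 -0.0207] spin -21.65 norm 0.382
```

Request:
send_rows(deltas="-0.038 -0.029 0 -4; -0.076 -0.058 0 -8; -0.114 -0.087 0 -12; -0.152 -0.116 0 -16; -0.19 -0.145 0 -21.6")

```text
t: 2.1
eef_pos: [0.3729, 0.4208, 0.2395]
tool_rot: [0.0, -0.001, 1.0, 0.0]
contact_force: [0.4, 0.3, -0.4]
gripper_width: 0.998
grasp_force: 0.0
```

```bash
python3 - <<'E'
from h import *
go([.444,.254,.24],90)
E
```

```text
t 2.1 tcp [0.3729 0.4208 0.2395] ytool 90.14 -> delta [-0.0706 -0.167  -0.0005] spin 0.14 norm 0.181
```

Request:
send_rows(deltas="-0.018 -0.042 0 0; -0.035 -0.084 0 0; -0.053 -0.125 0 0; -0.07 -0.167 0 0; -0.07 -0.167 0 0")

```text
t: 2.6
eef_pos: [0.4447, 0.2486, 0.2396]
tool_rot: [0.001, 0.006, 1.0, -0.001]
contact_force: [-0.1, -0.3, 0.6]
gripper_width: 0.998
grasp_force: 0.0
```

```bash
python3 - <<'E'
from h import *
p=bot.read_camera("wrist");W=cloud(p);save(p,"w1",f=1.5)
for q in("forceps","handles","heel","stop","post"):
    print(q,[(np.round(d["xyz"],4).tolist(),round(d["confidence"],2)) for d in bot.landmark_of(p,q)])
Z=W[...,2];near=np.hypot(W[...,0]-.444,W[...,1]-.254)<.07
for a,b in((.132,.146),(.098,.112),(.006,.018)):
    m=near&(Z>a)&(Z<b);P=W[m];print(a,b,len(P),np.median(P,0).round(4),yaw(P))
go([.444,.254,.24],90)
E
```

```text
forceps [([0.4449, 0.2559, 0.0457], 0.9), ([0.3955, 0.3543, 0.0028], 0.71), ([0.5627, 0.2513, -0.0001], 0.65)]
handles [([0.5614, 0.252, 0.0683], 0.91), ([0.4476, 0.2535, 0.0966], 0.83), ([0.3947, 0.3566, 0.0377], 0.73)]
heel [([0.5615, 0.2501, 0.1091], 0.84), ([0.4422, 0.2558, 0.1289], 0.62), ([0.3946, 0.3571, 0.0565], 0.58)]
stop [([0.444, 0.2552, 0.0548], 0.77), ([0.5614, 0.247, 0.0211], 0.59)]
post [([0.4451, 0.2561, 0.0002], 0.75)]
0.132 0.146 276 [0.4434 0.252  0.1386] (array([444.2, 252.1]), array([16.1, 13.9]), 9.0)
0.098 0.112 173 [0.4433 0.2356 0.1064] (array([444.4, 251.9]), array([19.7, 44.2]), 9.72)
0.006 0.018 3436 [0.4337 0.2515 0.0129] (array([444.9, 251.8]), array([89.1, 90.3]), 9.8)
t 2.9 tcp [0.4413 0.257  0.2393] ytool 90.11 -> delta [-0.0027 -0.003  -0.0007] spin 0.11 norm 0.004
```

View pics/w1.png

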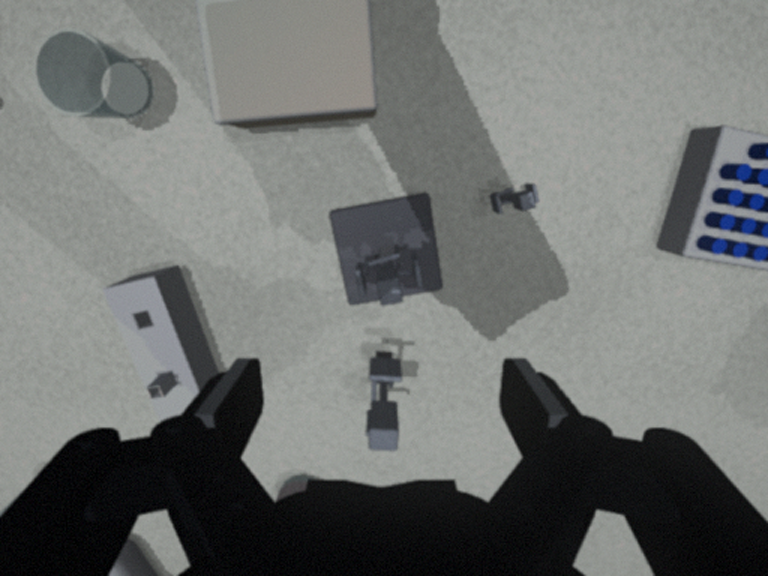

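The wrist view shows the target forceps on the post at (390,270) with handles split along world y. The large one is at (385,410) and the small one at (515,197). The forceps' yaw is about 9.7° and their centre about (0.444, 0.253). I align, settle and re-measure.

Request:
send_rows(deltas="-0.001 0.002 0.02 -4.8; -0.003 0.004 0.04 -9.6; -0.003 0.004 0.04 -9.6; -0.003 0.004 0.04 -9.6; -0.003 0.004 0.04 -9.6")

```text
t: 3.4
eef_pos: [0.4453, 0.2602, 0.2002]
tool_rot: [0.001, -0.083, 0.997, 0.0]
contact_force: [0.9, -0.4, 0.3]
gripper_width: 0.999
grasp_force: 0.0
```

```bash
python3 - <<'E'
from h import *
print(bot.tips_ahead)
p=bot.read_camera("wrist");W=cloud(p)
for q in("forceps","handles","heel","stop","post"):
    print(q,[(np.round(d["xyz"],4).tolist(),round(d["confidence"],2)) for d in bot.landmark_of(p,q)[:2]])
Z=W[...,2];near=np.hypot(W[...,0]-.444,W[...,1]-.254)<.07
for a,b in((.132,.146),(.100,.112),(.006,.018)):
    m=near&(Z>a)&(Z<b);P=W[m];print(a,b,len(P),np.median(P,0).round(4),yaw(P))
    if a>.05:
        o,e,R=pose();Q=(P-e)@R;print(Q.min(0).round(4),Q.max(0).round(4))
go([.4443,.252,.2],99.7)
E
```

```text
0.008
forceps [([0.5632, 0.2476, 0.0003], 0.8), ([0.3928, 0.354, 0.0002], 0.61)]
handles [([0.3938, 0.3595, 0.0373], 0.88), ([0.5612, 0.2493, 0.0674], 0.86)]
heel [([0.4411, 0.2568, 0.1285], 0.79), ([0.5599, 0.2503, 0.1114], 0.67)]
stop [([0.4435, 0.2541, 0.0566], 0.94), ([0.5622, 0.2499, 0.0237], 0.84)]
post [([0.4439, 0.257, -0.0001], 0.75)]
0.132 0.146 402 [0.4432 0.2521 0.1386] (array([444.3, 252. ]), array([16.4, 13.9]), 9.47)
[-0.006  -0.0143  0.0592] [ 0.0104 -0.0004  0.0677]
0.1 0.112 224 [0.4433 0.235  0.1066] (array([444.3, 252. ]), array([20.2, 44.2]), 10.19)
[-0.0082 -0.0296  0.0879] [0.0122 0.0147 0.0997]
0.006 0.018 4225 [0.4333 0.2509 0.0129] (array([444.6, 251.8]), array([88.5, 90.3]), 9.72)
t 3.7 tcp [0.4451 0.2596 0.1998] ytool 99.53 -> delta [ 0.0021 -0.0073 -0.0002] spin -0.17 norm 0.008
```

Request:
send_rows(deltas="0.001 -0.004 0.03 0; 0.0015 -0.0067 0.06 0; 0.0015 -0.0067 0.09 0; 0.0015 -0.0067 0.106 0; 0.0015 -0.0067 0.106 0")

```text
t: 4.2
eef_pos: [0.4432, 0.2517, 0.0914]
tool_rot: [-0.002, -0.083, 0.997, -0.001]
contact_force: [-0.0, -0.1, -0.2]
gripper_width: 0.999
grasp_force: 0.0
```

Request:
send_rows(deltas="0 0 0 0; 0 0 0 0; 0 0 0 0", claw=0.56, force=25)

```text
t: 4.5
eef_pos: [0.4453, 0.2532, 0.0945]
tool_rot: [0.001, -0.083, 0.997, 0.001]
contact_force: [0.1, 0.6, 0.1]
gripper_width: 0.554
grasp_force: 0.0
```

Request:
send_rows(deltas="0 0 0 0; 0 0 0 0; 0 0 0 0; 0 0 0 0; 0 0 0 0", claw=0.2, force=40)

```text
t: 5.0
eef_pos: [0.4461, 0.2537, 0.0959]
tool_rot: [0.002, -0.083, 0.997, 0.001]
contact_force: [-3.7, -1.7, 17.0]
gripper_width: 0.327
grasp_force: 38.7
```

```bash
python3 - <<'E'
from h import *
p=bot.read_camera("wrist");save(p,"w2",f=1.5);W=cloud(p)
Z=W[...,2];near=np.hypot(W[...,0]-.444,W[...,1]-.254)<.03
P=W[near&(Z>.132)&(Z<.146)];o,e,R=pose();Q=(P-e)@R;print(len(P),yaw(P),Q.min(0).round(4),Q.max(0).round(4))
print(o["gripper_width"],o["grasp_force"],o["contact_force"]);go([.444,.253,.2],99.7)
E
```

```text
3016 (array([444. , 254.7]), array([24.4, 58.5]), 9.58) [-0.0105 -0.0278 -0.0502] [ 0.0138  0.0307 -0.0361]
0.32621973002573734 38.70958685874939 [-2.62819975 -1.67183584 16.92960391]
t 5.05 tcp [0.446  0.2537 0.0959] ytool 99.54 -> delta [ 1.800e-03 -1.000e-04 -1.041e-01] spin -0.16 norm 0.104
```

View pics/w2.png

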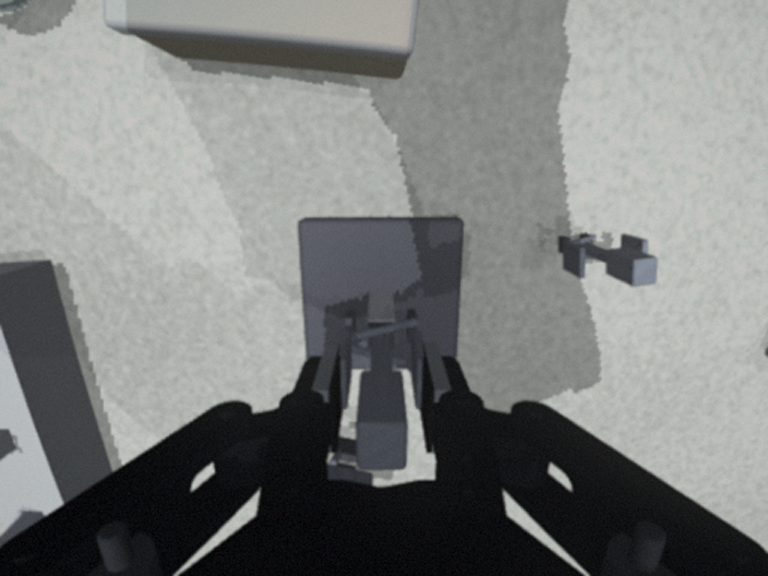

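The view shows the fingers on both handle plates at (345,360) and (425,360), with the heel block between them at (382,440): a clean squeeze. Lifting.

Request:
send_rows(deltas="0 0 -0.01 0; 0 0 -0.03 0; 0 0 -0.06 0; 0 0 -0.09 0; 0 0 -0.09 0")

```text
t: 5.55
eef_pos: [0.4468, 0.254, 0.1877]
tool_rot: [0.003, -0.083, 0.997, 0.002]
contact_force: [0.5, 1.2, -0.9]
gripper_width: 0.314
grasp_force: 41.1
```

```bash
python3 - <<'E'
from h import *
p=bot.read_camera("wrist");save(p,"w3",f=1.5)
o,e,R=pose();print(o["gripper_width"],o["grasp_force"],o["contact_force"])
for q in("forceps","handles","heel","stop"):
    for d in bot.landmark_of(p,q)[:3]: x=np.array(d["xyz"]);print(q,x.round(4),((x-e)@R).round(4),round(d["confidence"],2))
go([.5545,.0505,.185],102.0)
E
```

```text
0.3123007859645965 41.10868513584137 [-0.38727525  0.94456061 -1.22477206]
forceps [0.5655 0.2506 0.0039] [-0.1169 -0.023   0.1822] 0.9
forceps [0.4429 0.2572 0.1376] [0.0024 0.0041 0.048 ] 0.86
forceps [0.3953 0.3575 0.0012] [0.0333 0.1106 0.1845] 0.86
handles [0.5594 0.2503 0.068 ] [-0.1111 -0.0221  0.118 ] 0.67
handles [0.396  0.3548 0.0377] [0.0329 0.1079 0.148 ] 0.67
handles [0.4475 0.2559 0.1868] [-0.0022  0.0022 -0.0012] 0.66
heel [0.444  0.2565 0.22  ] [ 0.0011  0.0035 -0.0344] 0.97
heel [0.3962 0.3582 0.0575] [0.032  0.1113 0.1282] 0.9
heel [0.5592 0.2475 0.1078] [-0.1106 -0.0248  0.0782] 0.87
stop [0.4439 0.2524 0.1502] [ 0.0021 -0.0007  0.0354] 0.83
stop [0.3966 0.3556 0.0104] [0.0323 0.1086 0.1753] 0.72
stop [0.5599 0.2472 0.0208] [-0.1108 -0.0254  0.1652] 0.62
t 5.8 tcp [0.4439 0.2522 0.1823] ytool 99.56 -> delta [-0.0756 -0.2172 -0.0026] spin -2.44 norm 0.23
```

View pics/w3.png

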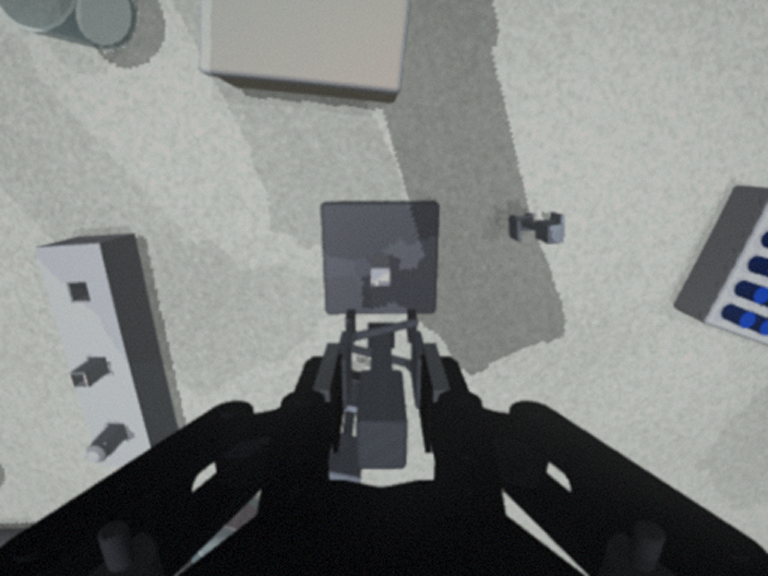

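The view shows the forceps clear of the post: the blade top is visible and free at (380,275), and both handles are in the fingers. On to the cuvette.

Request:
send_rows(deltas="-0.012 -0.033 -0.002 0; -0.028 -0.08 -0.005 -1; -0.044 -0.128 -0.005 -2.4; -0.06 -0.175 -0.005 -2.4; -0.0735 -0.217 -0.005 -2.4")

```text
t: 6.3
eef_pos: [0.5533, 0.0482, 0.1873]
tool_rot: [-0.001, -0.104, 0.995, -0.0]
contact_force: [1.6, 0.1, -0.1]
gripper_width: 0.315
grasp_force: 41.1
```

Request:
send_rows(deltas="0 0 0 0; 0 0 0 0; 0 0 0 0")

```text
t: 6.6
eef_pos: [0.5521, 0.0521, 0.1874]
tool_rot: [-0.001, -0.105, 0.994, 0.0]
contact_force: [-0.3, 0.0, -1.4]
gripper_width: 0.318
grasp_force: 41.1
```

```bash
cat > look.py <<'E'
from h import *
import sys
def look(cams,qs,near=None,r=.1):
    o,e,R=pose()
    for n in cams:
        p=bot.read_camera(n)
        for q in qs:
            for d in bot.landmark_of(p,q)[:4]:
                x=np.array(d["xyz"])
                if near is None or np.hypot(*(x[:2]-near))<r: print(n,q,x.round(4),"tool",((x-e)@R).round(4),round(d["confidence"],2))
    return p
E
python3 - <<'E'
from look import *
go([.5545,.0505,.185],102.0)
look(["scene"],["forceps","heel","stop","rim","cuvette","handles"],[.555,.05],.05)
look(["top"],["heel","rim","cuvette","rack"],[.555,.05],.05)
p=look(["wrist"],["forceps","heel","stop","rim","cuvette","rack"],[.555,.05],.05)
save(p,"w4",f=1.5);W=cloud(p);Z=W[...,2];o,e,R=pose()
near=np.hypot(W[...,0]-.5545,W[...,1]-.0505)<.025
P=W[near&(Z>.063)&(Z<.075)];print(len(P),yaw(P),np.median(P,0))
m=bot.masks_of(p,"rack")[0]["mask"];P=W[m&(Z>.04)&(Z<.05)];print(yaw(P),np.median(P[:,2]))
E
```

```text
t 6.6 tcp [0.5521 0.0521 0.1874] ytool 102.05 -> delta [-0.002  -0.0021  0.0024] spin 0.05 norm 0.004
scene forceps [0.5514 0.0526 0.1375] tool [0.0005 0.0006 0.0499] 0.69
scene heel [0.5499 0.0516 0.2162] tool [ 0.0024 -0.     -0.0288] 0.75
scene heel [0.5479 0.0572 0.1345] tool [0.003  0.0058 0.0529] 0.35
scene stop [0.5473 0.0573 0.1512] tool [0.0036 0.006  0.0362] 0.77
scene rim [0.5537 0.0474 0.0662] tool [-0.0008 -0.0051  0.1212] 0.42
scene cuvette [0.5564 0.0478 0.0225] tool [-0.0036 -0.0053  0.1649] 0.51
scene cuvette [0.5527 0.051  0.2176] tool [-0.0002 -0.0012 -0.0302] 0.32
scene handles [0.5544 0.05   0.1916] tool [-0.0018 -0.0026 -0.0042] 0.59
wrist forceps [0.5508 0.0492 0.1385] tool [ 0.0026 -0.0012  0.0498] 0.8
wrist heel [0.5526 0.0539 0.2154] tool [-0.0001  0.003  -0.0271] 0.7
wrist stop [0.5499 0.0493 0.1495] tool [ 0.0035 -0.0009  0.0388] 0.87
wrist cuvette [0.5545 0.0549 0.0232] tool [-0.0022  0.0036  0.1651] 0.62
wrist rack [0.5536 0.0497 0.004 ] tool [-0.0002 -0.0013  0.1843] 0.67
101 (array([554.7,  48.2]), array([12.7, 11.8]), 12.13) [0.55449504 0.04758367 0.06829291]
(array([554.8,  48.4]), array([188.7,  50.1]), 11.86) 0.04590438247079082
```

View pics/w4.png

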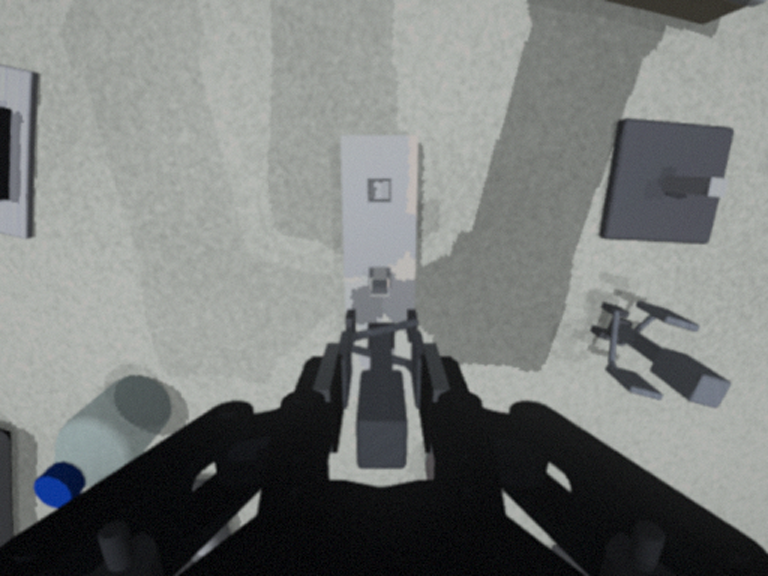

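The view shows the open cuvette directly ahead of and below the jaws at (380,280), the stoppered one hidden beneath the gripper, and the empty well at (380,188). I check the settled TCP and compute the correction.

```bash
python3 - <<'E'
from h import *
for i in range(3): go([.5564,.0500,.17],102); bot.read_camera("top")
E
```

```text
t 7.6 tcp [0.5531 0.0508 0.1883] ytool 101.95 -> delta [-0.0031 -0.0015  0.0183] spin -0.05 norm 0.019
t 7.65 tcp [0.5531 0.0508 0.1883] ytool 101.95 -> delta [-0.0031 -0.0015  0.0183] spin -0.05 norm 0.019
t 7.7 tcp [0.5531 0.0508 0.1883] ytool 101.95 -> delta [-0.0031 -0.0015  0.0183] spin -0.05 norm 0.019
```

Request:
send_rows(deltas="-0.003 -0.0015 0.01 0; -0.003 -0.0015 0.025 0; -0.003 -0.0015 0.04 0; -0.003 -0.0015 0.05 0; -0.003 -0.0015 0.05 0")

```text
t: 8.25
eef_pos: [0.5553, 0.0498, 0.1365]
tool_rot: [-0.002, -0.104, 0.995, -0.0]
contact_force: [-0.9, -0.0, -1.0]
gripper_width: 0.314
grasp_force: 41.1
```

Request:
send_rows(deltas="0 0 0 0; 0 0 0 0; 0 0 0 0")

```text
t: 8.55
eef_pos: [0.5568, 0.0501, 0.139]
tool_rot: [0.001, -0.104, 0.995, 0.0]
contact_force: [0.1, 1.0, -0.1]
gripper_width: 0.316
grasp_force: 41.1
```

```bash
python3 - <<'E'
from look import *
go([.5564,.0500,.17],102)
p=look(["scene"],["forceps","stop","rim","cuvette"],[.555,.05],.05)
p=look(["wrist"],["forceps","stop","rim","cuvette"],[.555,.05],.05)
W=cloud(p);Z=W[...,2];m=np.abs(Z-.0455)<.003
near=np.hypot(W[...,0]-.5545,W[...,1]-.0505)<.03
P=W[near&(Z>.06)&(Z<.075)];print(len(P),yaw(P) if len(P)>3 else 0);save(p,"w5",(170,130,350,265),4)
go([.5564,.0500,.17],102)
E
```

```text
t 8.55 tcp [0.5568 0.0501 0.139 ] ytool 101.95 -> delta [ 0.0004  0.     -0.031 ] spin -0.05 norm 0.031
scene forceps [0.5583 0.0513 0.0903] tool [-0.0016  0.0009  0.0487] 0.71
scene stop [0.5525 0.053  0.1026] tool [0.0037 0.0038 0.0364] 0.62
scene rim [0.5567 0.0484 0.0669] tool [ 0.0006 -0.0016  0.0721] 0.64
scene cuvette [0.5537 0.0511 0.0244] tool [0.003  0.0017 0.1146] 0.5
wrist forceps [0.5531 0.052  0.0914] tool [0.0029 0.0026 0.0472] 0.89
wrist stop [0.5545 0.0506 0.0985] tool [0.0018 0.0009 0.0401] 0.7
wrist stop [0.5564 0.0498 0.0006] tool [ 0.0002 -0.0003  0.138 ] 0.2
wrist rim [0.5557 0.0497 0.0692] tool [ 0.0008 -0.0002  0.0694] 0.76
wrist cuvette [0.554  0.0518 0.0223] tool [0.0021 0.0022 0.1163] 0.7
wrist cuvette [0.5543 0.0527 0.0965] tool [0.0016 0.003  0.0421] 0.36
167 (array([554.6,  48.3]), array([13.1, 12. ]), 11.37)
t 9.05 tcp [0.5563 0.05   0.1383] ytool 101.96 -> delta [-0.0001 -0.     -0.0317] spin -0.04 norm 0.032
```

View pics/w5.png

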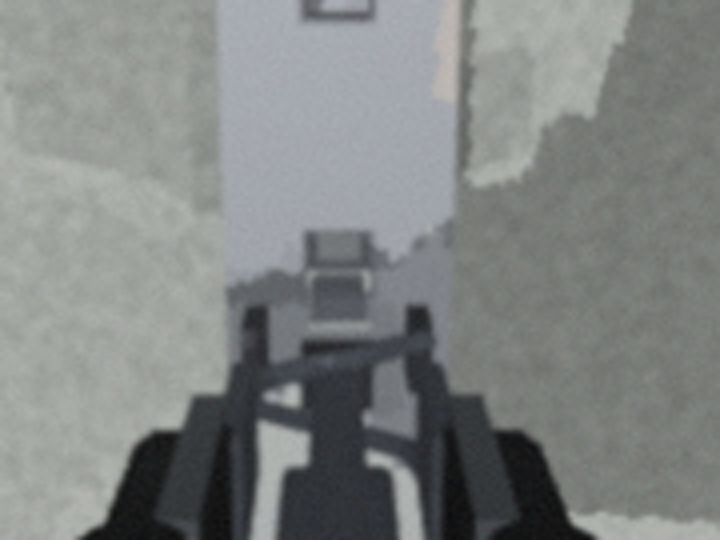

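The crop shows the cuvette mouth at (340,300) centred between the jaw arms at (255,320) and (418,320). Descending, then creeping to contact.

Request:
send_rows(deltas="0 0 0.008 0; 0 0 0.016 0; 0 0 0.024 0; 0 0 0.029 0; 0 0 0.029 0")

```text
t: 9.55
eef_pos: [0.5556, 0.0499, 0.1081]
tool_rot: [-0.001, -0.104, 0.995, -0.0]
contact_force: [-0.2, 0.1, -1.1]
gripper_width: 0.313
grasp_force: 41.1
```

Request:
send_rows(deltas="0 0 0.0007 0; 0 0 0.0014 0; 0 0 0.002 0; 0 0 0.002 0")

```text
t: 9.95
eef_pos: [0.5565, 0.05, 0.1075]
tool_rot: [0.0, -0.104, 0.995, 0.0]
contact_force: [0.3, -0.2, -0.1]
gripper_width: 0.318
grasp_force: 41.1
```

Request:
send_rows(deltas="0 0 0.0007 0; 0 0 0.0014 0; 0 0 0.002 0; 0 0 0.002 0")

```text
t: 10.35
eef_pos: [0.5563, 0.05, 0.1052]
tool_rot: [-0.0, -0.104, 0.995, 0.0]
contact_force: [-0.1, -0.1, -1.2]
gripper_width: 0.311
grasp_force: 41.1
```

Request:
send_rows(deltas="0 0 0.0007 0; 0 0 0.0014 0; 0 0 0.0014 0")

```text
t: 10.65
eef_pos: [0.5568, 0.0501, 0.1043]
tool_rot: [0.001, -0.104, 0.995, 0.0]
contact_force: [-0.0, 0.6, 3.0]
gripper_width: 0.309
grasp_force: 41.8
```

Request:
send_rows(deltas="0 0 0.0007 0; 0 0 0.0014 0; 0 0 0.0014 0")

```text
t: 10.95
eef_pos: [0.5579, 0.0502, 0.1041]
tool_rot: [0.002, -0.104, 0.995, 0.0]
contact_force: [-1.2, 0.3, 12.3]
gripper_width: 0.312
grasp_force: 43.5
```

Contact was felt at 12 N, so the stop is on the rim. I back off slightly and release.

Request:
send_rows(deltas="0 0 -0.001 0; 0 0 -0.001 0; 0 0 -0.001 0")

```text
t: 11.25
eef_pos: [0.557, 0.0501, 0.1042]
tool_rot: [0.001, -0.104, 0.995, 0.0]
contact_force: [-0.4, -0.7, 7.2]
gripper_width: 0.309
grasp_force: 42.6
```

Request:
send_rows(deltas="0 0 0 0; 0 0 0 0; 0 0 0 0; 0 0 0 0", claw=0.75)

```text
t: 11.65
eef_pos: [0.5561, 0.05, 0.1032]
tool_rot: [-0.0, -0.104, 0.995, -0.0]
contact_force: [0.3, -0.7, 1.1]
gripper_width: 0.752
grasp_force: 0.0
```

```bash
python3 - <<'E'
from look import *
o,e,R=pose();print(o["t"],e.round(4),o["contact_force"],o["gripper_width"],o["grasp_force"])
p=look(["scene"],["forceps","stop","heel","rim","cuvette"],[.555,.05],.05)
p=look(["wrist"],["forceps","stop","heel","rim","cuvette"],[.555,.05],.05);save(p,"w6",(150,130,370,295),3.5)
E
```

```text
11.65 [0.5561 0.05   0.1032] [ 0.25614124 -0.67080575  1.12391167] 0.7519311382417267 0.0
scene forceps [0.5541 0.0526 0.052 ] tool [0.0014 0.003  0.0512] 0.75
scene stop [0.551  0.0524 0.0679] tool [0.0045 0.0034 0.0353] 0.8
scene heel [0.5567 0.0511 0.1361] tool [-0.0008  0.001  -0.0329] 0.55
scene rim [0.5555 0.0484 0.0648] tool [ 0.0009 -0.0014  0.0384] 0.48
scene cuvette [0.5511 0.0501 0.0224] tool [0.0048 0.0012 0.0808] 0.52
wrist forceps [0.5539 0.0507 0.0558] tool [0.0022 0.0012 0.0477] 0.63
wrist stop [0.5545 0.0513 0.0679] tool [0.0015 0.0017 0.0356] 0.79
wrist heel [0.5552 0.0536 0.1363] tool [ 0.0004  0.0038 -0.0328] 0.86
wrist rim [0.5549 0.045  0.0677] tool [ 0.0024 -0.0046  0.0358] 0.73
wrist cuvette [0.5516 0.055  0.0254] tool [0.0036 0.0059 0.0781] 0.65
```

View pics/w6.png

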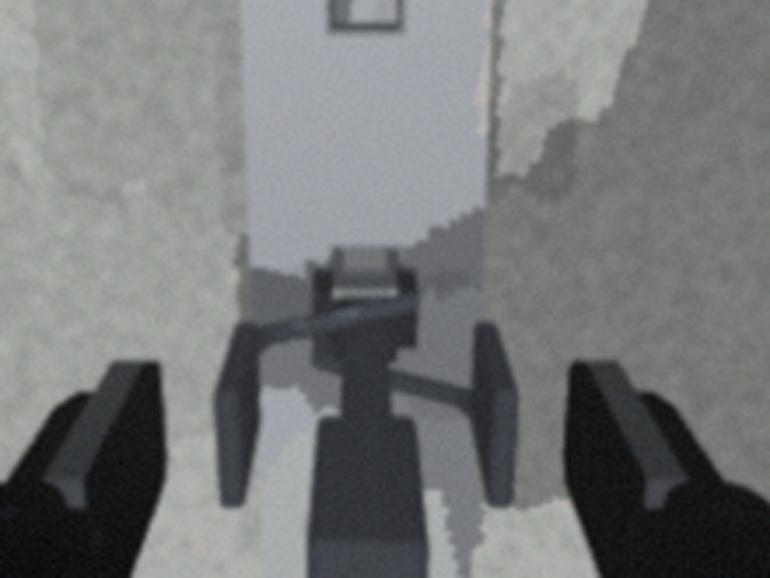

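The crop shows the forceps clamped on the cuvette at (365,280), with both fingers clear of the handles. I move up to the heel and grip it.

Request:
send_rows(deltas="0 0 -0.012 0; 0.001 0 -0.025 0; 0.001 0 -0.025 0; 0.001 0 -0.025 0")

```text
t: 12.65
eef_pos: [0.5558, 0.0499, 0.1294]
tool_rot: [0.001, -0.104, 0.995, 0.0]
contact_force: [-0.8, 1.4, 0.2]
gripper_width: 0.751
grasp_force: 0.0
```

Request:
send_rows(deltas="0 0 0 0; 0 0 0 0; 0 0 0 0; 0 0 0 0; 0 0 0 0", claw=0.05, force=40)

```text
t: 13.15
eef_pos: [0.5553, 0.0497, 0.1283]
tool_rot: [-0.0, -0.104, 0.995, -0.0]
contact_force: [-0.5, 0.2, -0.8]
gripper_width: 0.157
grasp_force: 41.1
```

Request:
send_rows(deltas="0 0 0 0; 0 0 0 0; 0 0 0 0")

```text
t: 13.45
eef_pos: [0.5552, 0.0498, 0.1284]
tool_rot: [-0.0, -0.104, 0.995, -0.0]
contact_force: [0.5, 0.3, -0.9]
gripper_width: 0.153
grasp_force: 41.0
```

Request:
send_rows(deltas="0 0 -0.006 0; 0 0 -0.014 0; 0 0 -0.026 0; 0 0 -0.046 0; 0 0 -0.066 0")

```text
t: 13.95
eef_pos: [0.5554, 0.0497, 0.1961]
tool_rot: [0.0, -0.104, 0.995, 0.0]
contact_force: [0.6, -0.7, -0.5]
gripper_width: 0.153
grasp_force: 41.0
```

Request:
send_rows(deltas="0 0 -0.014 0; 0 0 -0.024 0; 0 0 -0.024 0")

```text
t: 14.25
eef_pos: [0.5562, 0.0499, 0.2201]
tool_rot: [0.001, -0.104, 0.995, 0.0]
contact_force: [0.6, -0.3, -0.1]
gripper_width: 0.152
grasp_force: 41.0
```

```bash
python3 - <<'E'
from look import *
go([.527,-.2835,.218],89)
o,e,R=pose();print(o["gripper_width"],o["grasp_force"],o["contact_force"])
p=look(["scene"],["forceps","stop","heel","rim","cuvette","mouth"])
E
```

```text
t 14.25 tcp [0.5562 0.0499 0.2201] ytool 101.95 -> delta [ 0.0976 -0.3201  0.0018] spin 12.95 norm 0.335
0.15244887928544493 41.001439690589905 [ 0.56886746 -0.26698086 -0.09233498]
scene forceps [ 0.5631  0.2493 -0.0017] tool [-0.0474  0.1936  0.222 ] 0.98
scene forceps [0.5566 0.0504 0.1483] tool [-0.0003  0.0004  0.0718] 0.82
scene forceps [0.3941 0.3565 0.0006] tool [0.0957 0.3335 0.2193] 0.53
scene forceps [ 5.53e-01  4.99e-02 -3.00e-04] tool [0.0037 0.0007 0.2204] 0.42
scene stop [0.5569 0.2494 0.0163] tool [-0.0414  0.195   0.204 ] 0.81
scene stop [0.5522 0.0539 0.1633] tool [0.0032 0.0048 0.0568] 0.78
scene stop [0.3964 0.3551 0.0118] tool [0.0937 0.3317 0.2081] 0.75
scene heel [0.5595 0.2511 0.1128] tool [-0.0446  0.1962  0.1075] 0.91
scene heel [0.556  0.0522 0.2297] tool [-0.0003  0.0023 -0.0096] 0.82
scene heel [0.3979 0.3542 0.0551] tool [0.0923 0.3305 0.1648] 0.6
scene rim [0.5573 0.0491 0.1583] tool [-0.0008 -0.001   0.0618] 0.56
scene cuvette [0.5549 0.0504 0.2292] tool [ 0.0011  0.0008 -0.0091] 0.49
scene cuvette [0.5569 0.0482 0.1159] tool [-1.000e-04 -1.800e-03  1.042e-01] 0.48
scene mouth [ 0.5255 -0.2825  0.0533] tool [ 0.0993 -0.3188  0.1665] 0.67
```

Request:
send_rows(deltas="0.008 -0.025 0 1; 0.02 -0.065 0 3; 0.032 -0.105 0 5; 0.045 -0.146 0 7; 0.057 -0.187 0 9")

```text
t: 15.1
eef_pos: [0.5378, -0.1465, 0.2182]
tool_rot: [-0.0, -0.025, 1.0, 0.0]
contact_force: [0.6, -0.4, -1.0]
gripper_width: 0.153
grasp_force: 41.0
```

```bash
python3 - <<'E'
from look import *
bot.read_camera("top");go([.527,-.2835,.22],89)
E
```

```text
t 15.15 tcp [ 0.5361 -0.1557  0.2186] ytool 92.25 -> delta [ 0.0141 -0.1273 -0.0007] spin 3.25 norm 0.128
```

Request:
send_rows(deltas="0.005 -0.036 0 1; 0.01 -0.072 0 2; 0.015 -0.108 0 3; 0.018 -0.13 0 4; 0.019 -0.1376 0 4")

```text
t: 15.65
eef_pos: [0.5254, -0.2863, 0.2182]
tool_rot: [-0.0, 0.011, 1.0, -0.001]
contact_force: [-0.0, -0.9, -0.8]
gripper_width: 0.151
grasp_force: 40.9
```

Request:
send_rows(deltas="0 0 0 0; 0 0 0 0; 0 0 0 0; 0 0 0 0; 0 0 0 0")

```text
t: 16.15
eef_pos: [0.5267, -0.2824, 0.2185]
tool_rot: [0.0, 0.008, 1.0, 0.0]
contact_force: [-0.0, -1.1, -0.5]
gripper_width: 0.152
grasp_force: 40.9
```

```bash
cat > hold.py <<'E'
from look import *
n=[.527,-.284]
p=look(["scene","top"],["forceps","heel","mouth","holder","cuvette"],n,.05)
p=look(["wrist"],["forceps","stop","heel","rim","cuvette","mouth","holder"],n,.05)
W=cloud(p);Z=W[...,2];near=np.hypot(W[...,0]-.527,W[...,1]+.284)<.1
o,e,R=pose()
for a,b in((.046,.056),(.004,.013)):
    P=W[near&(Z>a)&(Z<b)];print(len(P),yaw(P),np.median(P[:,2]))
m=near&(Z>.046)&(Z<.056);np.save("m.npy",m)
go([.527,-.2835,.22],89)
E
cat >> hold.py <<'E'
save(p,sys.argv[1],eval(sys.argv[2]) if len(sys.argv)>2 else None,float(sys.argv[3]) if len(sys.argv)>3 else 1.5)
E
python3 hold.py w7
```

```text
scene forceps [ 0.5274 -0.2804  0.147 ] tool [-0.0006  0.002   0.0715] 0.83
scene forceps [ 0.5276 -0.2837 -0.0017] tool [-0.0009 -0.0013  0.2202] 0.41
scene heel [ 0.5268 -0.2809  0.2248] tool [-0.      0.0015 -0.0063] 0.72
scene mouth [ 0.5283 -0.2836  0.0528] tool [-0.0016 -0.0012  0.1657] 0.74
scene holder [ 0.5311 -0.2848  0.0018] tool [-0.0044 -0.0024  0.2167] 0.82
scene cuvette [ 0.5266 -0.2813  0.1149] tool [0.0002 0.0011 0.1036] 0.6
top forceps [ 0.5246 -0.2826  0.1466] tool [ 0.0021 -0.0002  0.0719] 0.38
top heel [ 0.5269 -0.2835  0.2281] tool [-0.0002 -0.0011 -0.0096] 0.56
top mouth [ 0.5273 -0.2837  0.0482] tool [-0.0006 -0.0013  0.1703] 0.62
top holder [ 0.5276 -0.2845 -0.0015] tool [-0.0009 -0.0021  0.22  ] 0.96
top cuvette [ 0.5251 -0.2822  0.1143] tool [0.0017 0.0002 0.1042] 0.57
wrist forceps [ 0.5231 -0.2807  0.146 ] tool [0.0034 0.0026 0.0725] 0.73
wrist stop [ 0.5262 -0.2837  0.1563] tool [ 0.0002 -0.0003  0.0622] 0.56
wrist heel [ 0.526  -0.281   0.2272] tool [ 0.0005  0.0024 -0.0087] 0.64
wrist rim [ 0.5242 -0.2845  0.1598] tool [ 0.0022 -0.0011  0.0587] 0.79
wrist cuvette [ 0.5263 -0.2792  0.1155] tool [0.0002 0.0042 0.103 ] 0.83
wrist mouth [ 0.5233 -0.2876  0.0511] tool [ 0.003  -0.0043  0.1674] 0.8
wrist holder [ 0.5286 -0.2871 -0.0026] tool [-0.0022 -0.0037  0.2211] 0.81
wrist holder [ 0.5257 -0.2849  0.1569] tool [ 0.0007 -0.0015  0.0616] 0.52
3105 (array([ 525.9, -286.6]), array([70.2, 69.3]), 87.81) 0.05090380283426782
2984 (array([ 519.2, -286.3]), array([100.2, 142. ]), 87.85) 0.00895858146875414
t 17.15 tcp [ 0.5264 -0.2834  0.2185] ytool 88.95 -> delta [-0.0006 -0.0001 -0.0015] spin -0.05 norm 0.002
```

View pics/w7.png

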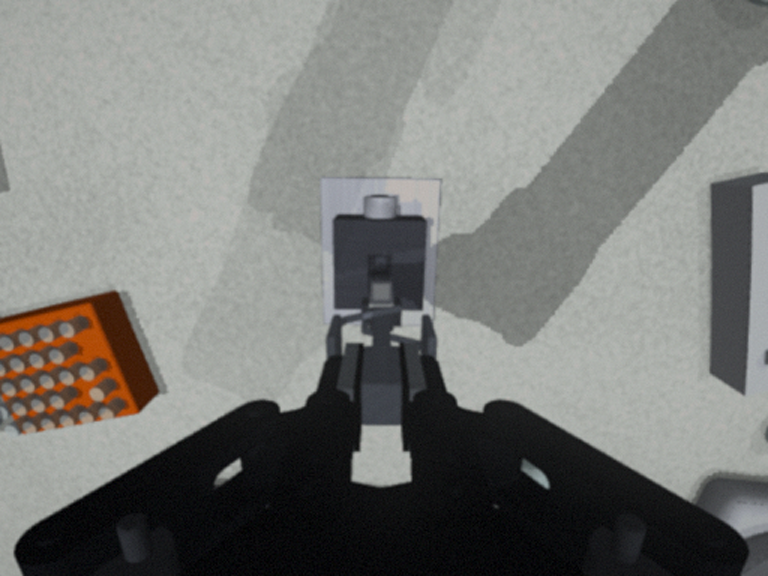

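The view shows the holder block at (380,262), a beam port at (380,206) and the cuvette held in front of the dark well at (380,265). Holder yaw is about −2°, so I correct and descend to just above the mouth.

Request:
send_rows(deltas="0 -0.001 0.01 0.5; 0 -0.002 0.025 1; 0 -0.002 0.04 1; 0 -0.002 0.045 1; 0 -0.002 0.045 1")

```text
t: 17.65
eef_pos: [0.5255, -0.2849, 0.1718]
tool_rot: [-0.001, 0.018, 1.0, 0.0]
contact_force: [-0.6, -0.1, -1.4]
gripper_width: 0.155
grasp_force: 40.9
```

Request:
send_rows(deltas="0 0 0 0; 0 0 0 0; 0 0 0 0; 0 0 0 0; 0 0 0 0")

```text
t: 18.15
eef_pos: [0.5265, -0.2854, 0.1738]
tool_rot: [0.0, 0.018, 1.0, -0.0]
contact_force: [0.1, -0.3, -0.2]
gripper_width: 0.157
grasp_force: 40.9
```

```bash
python3 hold.py w8 "(190,150,320,250)" 6 | grep -v -e forceps -e heel
```

```text
scene mouth [ 0.5235 -0.2831  0.0525] tool [0.0032 0.0022 0.1213] 0.79
scene holder [ 0.5264 -0.2818  0.0023] tool [0.0004 0.0036 0.1715] 0.63
scene cuvette [ 0.5276 -0.2856  0.0669] tool [-1.000e-03 -1.000e-04  1.069e-01] 0.4
top mouth [ 0.528  -0.2833  0.0488] tool [-0.0013  0.0022  0.125 ] 0.85
top holder [ 0.5253 -0.2861 -0.0017] tool [ 0.0013 -0.0007  0.1755] 0.7
top cuvette [ 0.5267 -0.2856  0.0674] tool [-1.000e-04 -2.000e-04  1.064e-01] 0.35
wrist stop [ 0.5229 -0.2855  0.1104] tool [ 0.0035 -0.0003  0.0631] 0.71
wrist rim [ 0.5269 -0.2855  0.1164] tool [-0.0005 -0.0002  0.0571] 0.48
wrist cuvette [ 0.5268 -0.2825  0.0723] tool [-0.0003  0.0028  0.1012] 0.84
wrist mouth [ 0.5248 -0.285   0.0508] tool [0.0016 0.0003 0.1227] 0.94
wrist holder [ 0.5256 -0.2835 -0.003 ] tool [0.0008 0.0018 0.1765] 0.83
3777 (array([ 526. , -286.5]), array([70.2, 69.5]), 87.92) 0.05087195222534957
3689 (array([ 525.4, -286.4]), array([100.4, 128.2]), 87.93) 0.00890917483055359
t 19.15 tcp [ 0.5264 -0.2854  0.1735] ytool 87.95 -> delta [-0.0005  0.0019 -0.0465] spin -1.05 norm 0.047
```

View pics/w8.png

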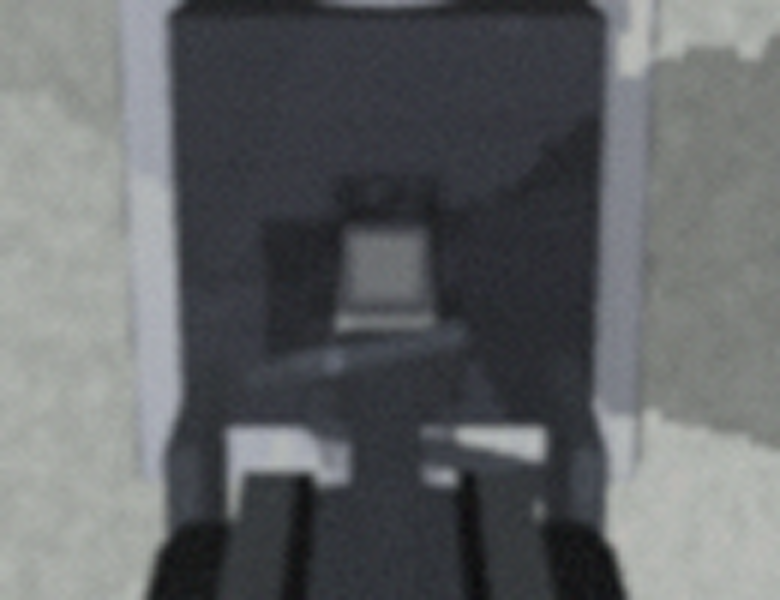

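The crop shows the cuvette (340–438 px) exactly centred on the well and block (172–605 px). The yaw matches at 88°. Lowering.

Request:
send_rows(deltas="-0.0005 0 0.006 0; -0.0005 0 0.012 0; -0.0005 0 0.015 0; -0.0005 0 0.015 0; -0.0005 0 0.015 0")

```text
t: 19.65
eef_pos: [0.5268, -0.2853, 0.1583]
tool_rot: [-0.0, 0.018, 1.0, 0.0]
contact_force: [0.7, -0.1, -1.5]
gripper_width: 0.155
grasp_force: 40.9
```

Request:
send_rows(deltas="0 0 0.001 0; 0 0 0.002 0; 0 0 0.003 0; 0 0 0.004 0; 0 0 0.004 0")

```text
t: 20.15
eef_pos: [0.5268, -0.2853, 0.1544]
tool_rot: [-0.0, 0.018, 1.0, 0.0]
contact_force: [0.4, 0.7, -1.7]
gripper_width: 0.153
grasp_force: 40.9
```

Request:
send_rows(deltas="0 0 0.001 0; 0 0 0.002 0; 0 0 0.003 0; 0 0 0.003 0")

```text
t: 20.55
eef_pos: [0.5268, -0.2853, 0.1513]
tool_rot: [-0.0, 0.018, 1.0, 0.0]
contact_force: [-0.9, 0.2, -1.8]
gripper_width: 0.157
grasp_force: 40.9
```

Request:
send_rows(deltas="0 0 0.001 0; 0 0 0.002 0; 0 0 0.003 0; 0 0 0.004 0; 0 0 0.004 0")

```text
t: 21.05
eef_pos: [0.5268, -0.2853, 0.1473]
tool_rot: [-0.0, 0.018, 1.0, 0.0]
contact_force: [0.1, -0.6, -0.8]
gripper_width: 0.15
grasp_force: 40.9
```

Request:
send_rows(deltas="0 0 0.001 0; 0 0 0.002 0; 0 0 0.003 0; 0 0 0.004 0; 0 0 0.004 0")

```text
t: 21.55
eef_pos: [0.5268, -0.2853, 0.1433]
tool_rot: [-0.0, 0.018, 1.0, 0.0]
contact_force: [0.5, 0.4, -0.7]
gripper_width: 0.16
grasp_force: 40.9
```

Request:
send_rows(deltas="0 0 0.001 0; 0 0 0.002 0; 0 0 0.002 0")

```text
t: 21.85
eef_pos: [0.5268, -0.2853, 0.1413]
tool_rot: [-0.0, 0.018, 1.0, 0.0]
contact_force: [0.8, 0.2, -0.7]
gripper_width: 0.158
grasp_force: 40.9
```

Now in the range where the floor may lie, in small steps.

Request:
send_rows(deltas="0 0 0.0007 0; 0 0 0.0014 0; 0 0 0.0014 0")

```text
t: 22.15
eef_pos: [0.5269, -0.2854, 0.14]
tool_rot: [-0.0, 0.018, 1.0, 0.0]
contact_force: [-1.0, -0.2, -1.2]
gripper_width: 0.154
grasp_force: 40.9
```

Request:
send_rows(deltas="0 0 0.0007 0; 0 0 0.0014 0; 0 0 0.0014 0")

```text
t: 22.45
eef_pos: [0.527, -0.2855, 0.1389]
tool_rot: [0.0, 0.018, 1.0, -0.0]
contact_force: [-0.5, -0.1, 1.2]
gripper_width: 0.157
grasp_force: 41.2
```

Request:
send_rows(deltas="0 0 0.0005 0; 0 0 0.0005 0; 0 0 0.0005 0")

```text
t: 22.75
eef_pos: [0.5273, -0.2856, 0.1388]
tool_rot: [0.0, 0.018, 1.0, -0.0]
contact_force: [-0.8, 1.0, 6.0]
gripper_width: 0.154
grasp_force: 41.8
```

Request:
send_rows(deltas="0 0 0.0005 0; 0 0 0.0005 0; 0 0 0.0005 0")

```text
t: 23.05
eef_pos: [0.5274, -0.2856, 0.1384]
tool_rot: [0.001, 0.018, 1.0, -0.0]
contact_force: [-0.1, -0.1, 6.4]
gripper_width: 0.159
grasp_force: 42.1
```

Request:
send_rows(deltas="0 0 0.0005 0; 0 0 0.0005 0; 0 0 0.0005 0; 0 0 0.0005 0")

```text
t: 23.45
eef_pos: [0.5275, -0.2856, 0.138]
tool_rot: [0.001, 0.018, 1.0, -0.0]
contact_force: [-0.3, 0.7, 7.2]
gripper_width: 0.159
grasp_force: 42.1
```

Request:
send_rows(deltas="0 0 0.0005 0; 0 0 0.001 0; 0 0 0.001 0; 0 0 0.001 0")

```text
t: 23.85
eef_pos: [0.5277, -0.2857, 0.1375]
tool_rot: [0.001, 0.018, 1.0, -0.0]
contact_force: [-1.2, 1.5, 11.0]
gripper_width: 0.157
grasp_force: 42.6
```

```bash
python3 - <<'E'
from look import *
o,e,R=pose();print(o["contact_force"],o["torque"],e)
p=look(["scene","top"],["forceps","heel","stop","rim","cuvette"],[.527,-.285],.03)
p=look(["wrist"],["forceps","stop","heel","rim","cuvette"],[.527,-.285],.03);save(p,"w9",(150,130,370,295),3.5)
E
```

```text
[-1.20579039  1.49813619 10.95338875] [ 0.37813472  0.47544518 -0.04221061] [ 0.5276718  -0.28572329  0.13752084]
scene forceps [ 0.5289 -0.2848  0.0658] tool [-0.0011  0.001   0.0717] 0.59
scene heel [ 0.5272 -0.2845  0.1463] tool [ 0.0005  0.0012 -0.0088] 0.47
scene stop [ 0.5268 -0.2801  0.0788] tool [0.0012 0.0056 0.0587] 0.72
scene stop [ 0.524  -0.2886  0.0767] tool [ 0.0037 -0.003   0.0608] 0.23
scene rim [ 0.5269 -0.2881  0.0774] tool [ 0.0008 -0.0024  0.0601] 0.6
scene cuvette [ 0.5247 -0.2847  0.0323] tool [0.0032 0.0009 0.1052] 0.52
top forceps [ 0.5284 -0.2852  0.0621] tool [-0.0006  0.0006  0.0754] 0.45
top heel [ 0.5288 -0.285   0.1448] tool [-0.0011  0.0008 -0.0073] 0.64
top stop [ 0.5303 -0.2863  0.0766] tool [-0.0025 -0.0005  0.0609] 0.53
top rim [ 0.5275 -0.2828  0.0629] tool [0.0004 0.0029 0.0746] 0.66
wrist forceps [ 0.5264 -0.2847  0.0658] tool [0.0015 0.001  0.0717] 0.97
wrist stop [ 0.5236 -0.2855  0.078 ] tool [0.0042 0.0001 0.0595] 0.8
wrist heel [ 0.5289 -0.2794  0.1468] tool [-0.001   0.0063 -0.0093] 0.74
wrist heel [ 0.5233 -0.288   0.0776] tool [ 0.0044 -0.0024  0.0599] 0.69
wrist rim [ 0.5256 -0.2877  0.0782] tool [ 0.0022 -0.002   0.0593] 0.47
wrist cuvette [ 0.5247 -0.2828  0.0351] tool [0.0033 0.0028 0.1024] 0.59
wrist cuvette [ 0.5256 -0.2859  0.0801] tool [ 0.0022 -0.0002  0.0574] 0.27
```

View pics/w9.png

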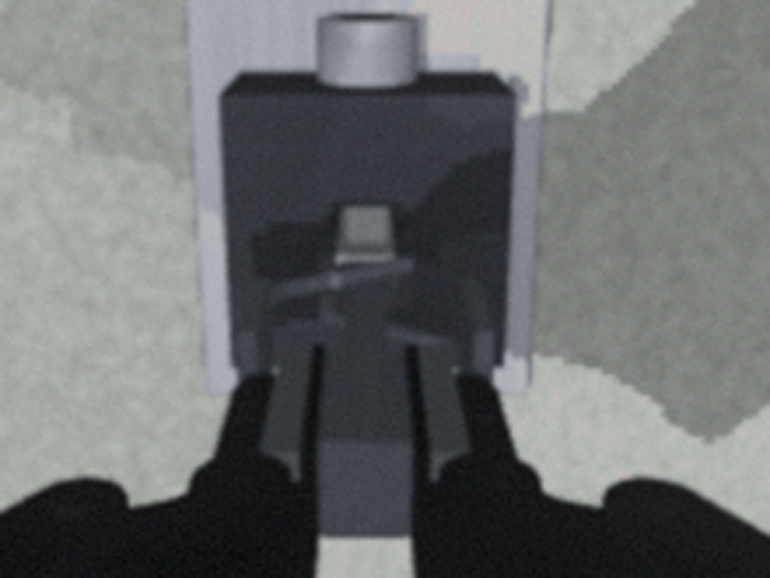

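The crop shows the cuvette seated in the well at (365,235) with the forceps upright. Force rises on pressing, so it is standing on the floor. I relieve the push, then release.

Request:
send_rows(deltas="0 0 -0.0005 0; 0 0 -0.001 0; 0 0 -0.001 0; 0 0 -0.001 0")

```text
t: 25.15
eef_pos: [0.5274, -0.2855, 0.1376]
tool_rot: [0.001, 0.018, 1.0, -0.0]
contact_force: [0.0, -0.2, 6.5]
gripper_width: 0.155
grasp_force: 41.7
```

Request:
send_rows(deltas="0 0 0 0; 0 0 0 0; 0 0 0 0; 0 0 0 0", claw=0.5)

```text
t: 25.55
eef_pos: [0.5266, -0.2853, 0.1368]
tool_rot: [-0.0, 0.018, 1.0, 0.0]
contact_force: [0.8, -0.6, -0.9]
gripper_width: 0.493
grasp_force: 0.0
```

Request:
send_rows(deltas="0 0 -0.005 0; 0 0 -0.015 0; 0 0 -0.04 0; 0 0 -0.08 0; 0 0 -0.1 0")

```text
t: 26.05
eef_pos: [0.528, -0.2863, 0.2413]
tool_rot: [0.002, 0.018, 1.0, -0.001]
contact_force: [0.4, -0.8, 0.1]
gripper_width: 0.494
grasp_force: 0.0
```

```bash
python3 - <<'E'
from look import *
for i in range(6): bot.read_camera("top")
o,e,R=pose();print(o["t"],o["contact_force"],e,o["gripper_width"])
p=look(["scene","wrist"],["forceps","heel","stop","rim","cuvette"],[.527,-.285],.03);save(p,"w10",(150,100,370,265),3.5)
W=cloud(p);Z=W[...,2];near=np.hypot(W[...,0]-.527,W[...,1]+.285)<.035
P=W[near&(Z>.149)&(Z<.163)];print(len(P),yaw(P),np.median(P[:,2]))
E
```

```text
26.35 [-0.3588303  -0.54176018  0.86091254] [ 0.52630846 -0.28495647  0.23631594] 0.5020099531996471
scene forceps [ 0.527 -0.283  0.065] tool [-0.0009  0.0019  0.1713] 0.58
scene heel [ 0.5265 -0.2861  0.1423] tool [-0.0004 -0.0012  0.094 ] 0.58
scene stop [ 0.522  -0.2797  0.0805] tool [0.0042 0.005  0.1558] 0.82
scene rim [ 0.5258 -0.2865  0.0768] tool [ 0.0002 -0.0017  0.1595] 0.47
scene cuvette [ 0.5242 -0.2876  0.0363] tool [ 0.0017 -0.0029  0.2   ] 0.4
wrist forceps [ 0.5234 -0.2818  0.0666] tool [0.0028 0.0029 0.1697] 0.94
wrist heel [ 0.5275 -0.2833  0.1487] tool [-0.0013  0.0016  0.0876] 0.57
wrist stop [ 0.5268 -0.2839  0.0759] tool [-0.0007  0.001   0.1604] 0.65
wrist rim [ 0.5247 -0.2876 -0.0024] tool [ 0.0011 -0.0029  0.2387] 0.74
wrist rim [ 0.5276 -0.2868  0.0789] tool [-0.0016 -0.0019  0.1574] 0.4
wrist cuvette [ 0.5246 -0.2821  0.0342] tool [0.0015 0.0027 0.2021] 0.66
336 (array([ 528.6, -287. ]), array([13.4, 16.4]), 88.06) 0.15731135790276113
```

View pics/w10.png

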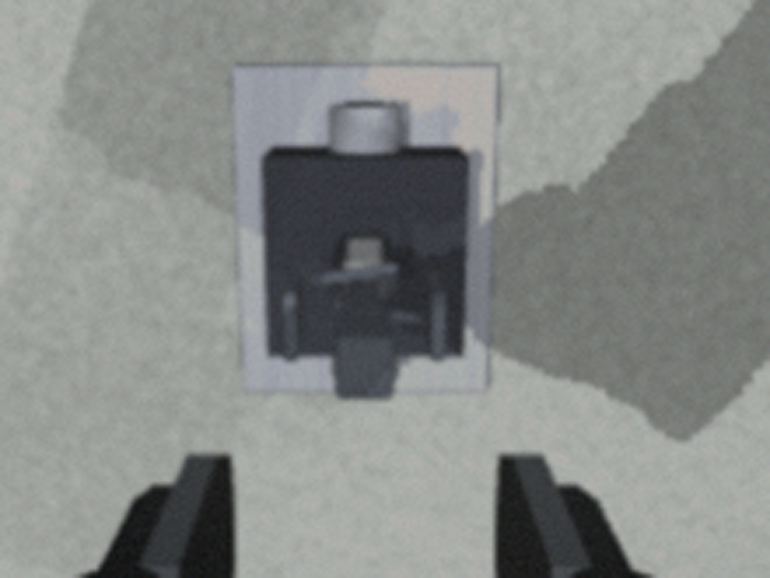

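The crop shows the forceps clamped upright on the cuvette in the well, with heel top at (365,370), z about 0.157 m and tilt about 0.02 rad, and the gripper clear. Handing in.

```bash
python3 -c "
from station import bot
print(bot.hand_in())"
```

```text
the job is handed in; nothing more can be done
None
```

I handed the job in at about 26 s, and no verdict came back: the cuvette stands about 16 mm deep in the holder's well, clear windows toward the beam ports, with the released forceps clamped on it, tilted about 0.02 rad, and the gripper raised clear.

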